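Raise the hood sash to its height marker

ROBOT

A 6-joint arm with a two-finger parallel gripper is mounted at the origin on a cart in front of the work surface, level with it; the furniture and walls round the work are solid. World frame = base frame: x ahead of the robot, y to its left, z up, the work surface at z = 0. Lengths are in m, angles in rad, forces in N, time in s.
With the tool pointing down it reaches from about 0.25 to 0.725 m from the base axis. Payload 9.7 kg.
Tool frame: the origin (TCP) lies at the very end of the fingers, on their centre line; the grasp point (between the pads) lies 19 mm behind it; z points along the fingers, x is the direction in which the jaws open and shut, and the axes are right-handed (so a half turn about z gives the same grasp; the last joint's range is limited). The gripper opens to 85 mm and grips with 20 to 120 N. Pads are 22 mm wide; open, the fingers measure 114 mm over their backs; the gripper's body (76 mm by 85 mm) begins 54 mm behind the grasp point. The pads swing forward as they close: fully open they stand 13 mm farther back than shut.
Start: joints at [1.24, 0.087, 0.176, 1.66, 0, 1.571], TCP at [0.179, 0.52, 0.231] pointing down, gripper open.
Joint ranges: [-3.13, 3.13], [-0.85, 1.81], [-1.15, 1.24], [-2.2, 2.28], [-1.44, 1.52], [-3.14, 3.14]. Speed limits (rad/s): [2.22, 2.22, 2.57, 3.14, 3.14, 3.14].

INTERFACE

Orientations are given as a unit quaternion [x, y, z, w].
In Python, from rig import state, grab_frame, camera_info, sign_off gives the robot as it stands.
- The arm moves only by the tool drive_tool, never from a script. Its argument "targets" is a list of rows, each an object of numbers: "rx", "ry", "rz": the turn, a rotation vector about the tool's x, y, z in rad; "tx", "ty", "tz": the shift along the tool's x, y, z in m; "jaw": the opening, from -1 (shut) to 1 (fully open). In form: [{"rx": .., "ry": .., "rz": .., "tx": .., "ty": .., "tz": .., "jaw": ..}, ...]. A call has 1 to 20 rows; each row is the pose to reach, as a shift and turn from the pose measured when the call began, along the tool's axes at that moment; what a row does not reach only later rows make up. A row lasts 1/10 s, in which the tool goes at most 50 mm and 8.59 degrees, less where a joint would pass 70% of its speed; a pose out of reach is approached as far as the arm can. A call with a gripper value outside its range is refused whole. The fingers move at their own pace and stop on an object; "grip_force" is the grip in N (left out, the last holds). Time passes only in rows, so rows that repeat a pose let the fingers close. It gives the time, the measured TCP pose, the force and the opening at its end, in the units of the state.
- state(): the state, without advancing time (a new reading comes with each control period).
- grab_frame(name): name is "scene" or "side" or "wrist"; returns the picture (384x512x3 uint8, red, green, blue); there is no depth.
- camera_info(name): a dict with "mtx" (3x3 intrinsics, pixels), "R" (3x3) and "t" (3): a world point X has camera coordinates R X + t. Camera axes: x right, y down, z forward; pixel columns grow to the right and rows downward; lengths in m; the calibration is good to about 2 mm. The wrist camera is an equidistant fisheye: a pixel r from the principal point sees the ray r / f radians off the axis. A picture is of the moment at which its call begins: read the wrist's pose just before it. camera_info takes no time and is no camera call; for the wrist camera it gives the pose at the moment of the call.
- sign_off(): hands the job in, once; it reports no verdict.
The state is a dict: "time": time; "joints": joint angles; "joint_velocities": joint speeds; "tau": joint torques, N m; "eef_pos": TCP position; "ee_rot": TCP orientation; "ft_force": force on the tool from outside, world axes, zero at the start; "wrist_torque": the same for the moment, N m; "finger_gap": finger opening in m.
Only numpy, scipy, OpenCV 4.12 (cv2) and the standard library are available. Lean on these libraries where they do the work, as an engineer would, in place of code of your own. Each camera call takes 0.05 s, during which the arm holds its last target.

TASK

Push the counterweighted sliding window of the small bench hood up with your fingertips from beneath its lip until the lip is level with the black height marker on the guide rail, without overshooting it, then leave the window standing there and move clear. Only push: do not pinch the lip or press on top of it, do not shift the marker, and leave the flask, jar and bottle where they stand.

Things in the scene. Friction and masses are not known exactly. Their poses are not given: they have to be found in the camera images.
- hood: Small bench fume hood fixed to the table: grey plinth 240 deep x 260 wide x 45 high, clear sides, roof at 345, front sloping back 30 deg from the vertical from the plinth's front top edge, sash between two guide rails centred 119 either side of the middle. Origin: on the table, 105 behind the plinth's front, half-way across. x front to back, y left seen from the front, z up. Place and yaw vary.
- sash (a joint): How far the sash is slid up its slope, m (0 = lowest, 0.135 = upper stop); the slope leans 30 deg from the vertical, top away from the robot. Balanced by counterweights: it stays wherever it is left and takes about 3 N (plus 8 N per m/s) to move either way. It starts a little open.
- lip_under (a point): Middle of the underside of the sash's lip, a straight ledge 160 long along the sash's lower edge, standing 38 out from the glass's middle plane (this point: 22 out). x: square to the glass, into the hood (30 deg downward); y along the lip; z up the slope, the way the sash slides. Free below for fingers, down to the plinth; the sash's bottom frame reaches 4 below the lip and 5 out from the glass.
- lip_top (a point): Middle of the lip's top face, covered by a dark rubber strip 29 x 152 x 4 mm that is not to be pressed; 14 mm above lip_under, same axes.
- lip_level (a point): Right-hand end of the lip (seen from the front), half-way through its 14 mm thickness, 7 mm above the underside; moves with the sash; axes as lip_under.
- height_marker (a joint): Where the height marker is clamped, m up the slope: the lip is level with it when sash has this same value. It varies, and is stiffly clamped (25 N).
- marker_tip (a point): Tip of the height marker: a black clip about 24 mm tall on the right-hand guide rail (seen from the front) with a flat pointer 4 mm thick aimed at the end of the lip. Axes as lip_under.
- flask: Conical glass flask, 62 diameter x 100 high, standing inside the hood; origin at the centre of its foot.
- jar: Sample jar with blue lid, 41 diameter x 53 high, standing on the table in front of the hood to the left; origin at the centre of its foot.
- bottle: Clear bottle with a blue cap, 56 diameter x 100 high, standing on the table to the right of the hood's front; origin at the centre of its foot.

How it is judged:
On the way:
1. the fingertips bear on the lip from beneath while the sash has risen 15 mm (contact force between the fingers and lip_bar above 0.5 N and distance of lip_level from where it was at the start of the episode above 0.015 m), for 0.1 s.
At the end, for the whole second after the job is handed in: The sash stands still with the middle of its lip's thickness within 8 mm, along the slope, of the height marker's tip; the marker has not shifted by more than 4 mm, and flask, jar and bottle are within 15 mm of where they stood (z of lip_level in the frame of marker_tip between -0.008 and 0.008 m and velocity of joint sash between -0.005 and 0.005 m/s and not (distance of marker_tip from where it was at the start of the episode above 0.004 m) and not (distance of flask from where it was at the start of the episode above 0.015 m) and not (distance of jar from where it was at the start of the episode above 0.015 m) and not (distance of bottle from where it was at the start of the episode above 0.015 m)); the robot touches nothing.
It fails at once if the lip is pinched or pressed from above (over 2 N on its cover strip) (contact force between the fingers and lip_cover above 2 N).
It fails at once if the lip is pushed more than 15 mm past the marker (z of lip_level in the frame of marker_tip above 0.015 m).
It fails at once if the height marker is shifted by more than 4 mm (distance of marker_tip from where it was at the start of the episode above 0.004 m).
It fails at once if flask, jar or bottle is moved more than 15 mm, lifted or tipped (distance of any of flask, jar, bottle from where it was at the start of the episode above 0.015 m or angle between any of flask, jar, bottle's own z axis and vertical above 0.3 rad).
It also fails if it takes over 42 s, if anything falls off the work surface, if the arm or the gripper's body presses on something with over 40 N, if the wrist force passes 120 N, or if a joint passes its speed limit or range.

## Working session

There is one attempt and no reset: what is moved stays moved. The work goes in short steps, Python scripts to look and compute and a tool call to move; the robot and the scene stay as the last step left them, time stands still between calls to the robot, and variables do not carry over. Pictures are saved under pics/ and viewed, and the job is handed in when it is done.

Besides the shell and the picture viewer there is one more tool, called after ">>>" as name([rows], argument=value, ...), one row to a line, values as JSON. drive_tool: Moves the arm, as the interface text tells. Its arguments: {"type":"object","properties":{"targets":{"type":"array"},"grip_force":{"type":"number"}},"required":["targets"]}

```bash
mkdir -p pics; ls
python3 - <<'E'
from rig import *
import cv2
s=state();print({k:s[k] for k in('time','eef_pos','ee_rot','ft_force','finger_gap')})
for n in('scene','side','wrist'):
    print(n,camera_info(n)); cv2.imwrite(f'pics/{n}0.png',grab_frame(n)[:,:,::-1])
E
```

```text
pics
{'time': 0.0, 'eef_pos': array([0.17858144, 0.51995868, 0.2305798 ]), 'ee_rot': array([ 8.13878057e-01,  5.81035340e-01, -5.37393965e-04,  3.91317955e-04]), 'ft_force': array([ 0.19641015, -0.16459602,  0.37460328]), 'finger_gap': 0.08521132285412429}
scene {'mtx': array([[460.7358203 ,   0.        , 253.7723218 ],
       [  0.        , 460.7358203 , 205.50760714],
       [  0.        ,   0.        ,   1.        ]]), 'R': array([[ 0.74084175, -0.67130791, -0.02234234],
       [-0.35411219, -0.36209342, -0.86226035],
       [ 0.57075218,  0.64671017, -0.50597224]]), 't': array([-0.35112649,  0.38037704,  0.61578078])}
side {'mtx': array([[425.52130594,   0.        , 253.92660421],
       [  0.        , 425.52130594, 187.95321757],
       [  0.        ,   0.        ,   1.        ]]), 'R': array([[-0.89382699, -0.44839697,  0.00367133],
       [-0.27692704,  0.5455452 , -0.79100686],
       [ 0.3526822 , -0.70803997, -0.61179627]]), 't': array([0.65360404, 0.16047568, 0.87155162])}
wrist {'mtx': array([[297.31863964,   0.        , 255.90815715],
       [  0.        , 297.31863964, 193.70885986],
       [  0.        ,   0.        ,   1.        ]]), 'R': array([[ 0.32538393,  0.94558145, -0.00100864],
       [ 0.91194831, -0.31352811,  0.26467037],
       [ 0.24995116, -0.08703932, -0.96433841]]), 't': array([-0.54852257, -0.03340298,  0.37828009])}
```

View pics/scene0.png

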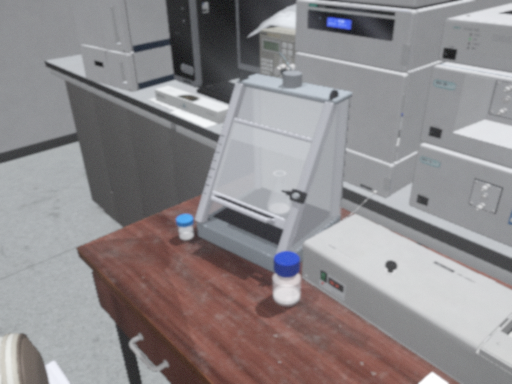

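View pics/side0.png

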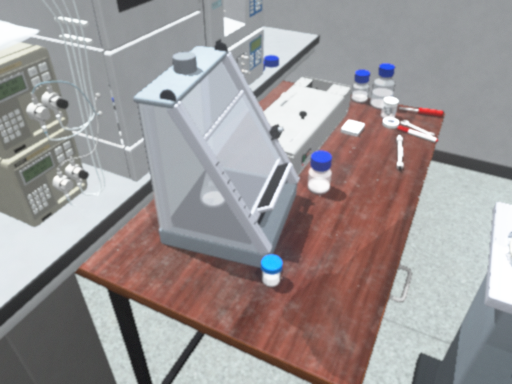

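View pics/wrist0.png

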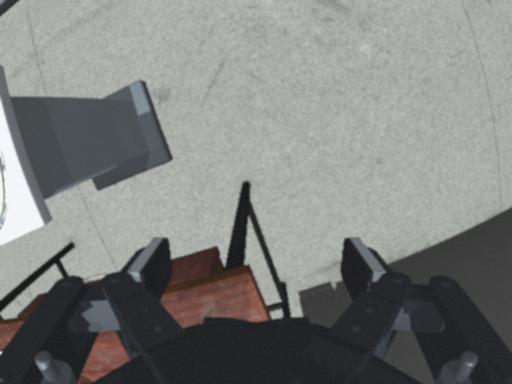

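Run:
```python
import cv2
a=cv2.imread('pics/scene0.png');b=cv2.imread('pics/side0.png')
def c(im,x0,y0,x1,y1,k,n):
    m=cv2.resize(im[y0:y1,x0:x1],None,fx=k,fy=k,interpolation=cv2.INTER_CUBIC);cv2.imwrite(n,m);print(n,m.shape)
c(a,170,160,350,310,4,'pics/s1.png'); c(a,190,60,360,200,4,'pics/s2.png')
c(b,130,40,330,190,4,'pics/d1.png'); c(b,150,150,340,295,4,'pics/d2.png')
```

```text
pics/s1.png (600, 720, 3)
pics/s2.png (560, 680, 3)
pics/d1.png (600, 800, 3)
pics/d2.png (580, 760, 3)
```

View pics/s1.png

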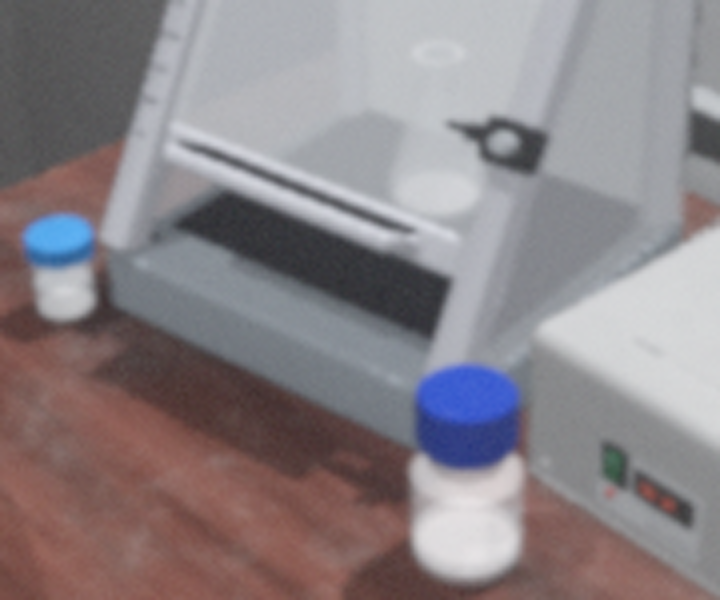

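View pics/s2.png

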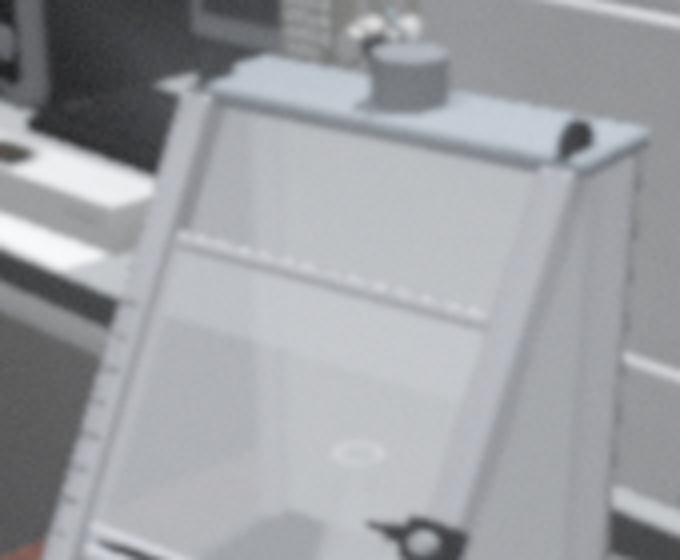

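View pics/d1.png

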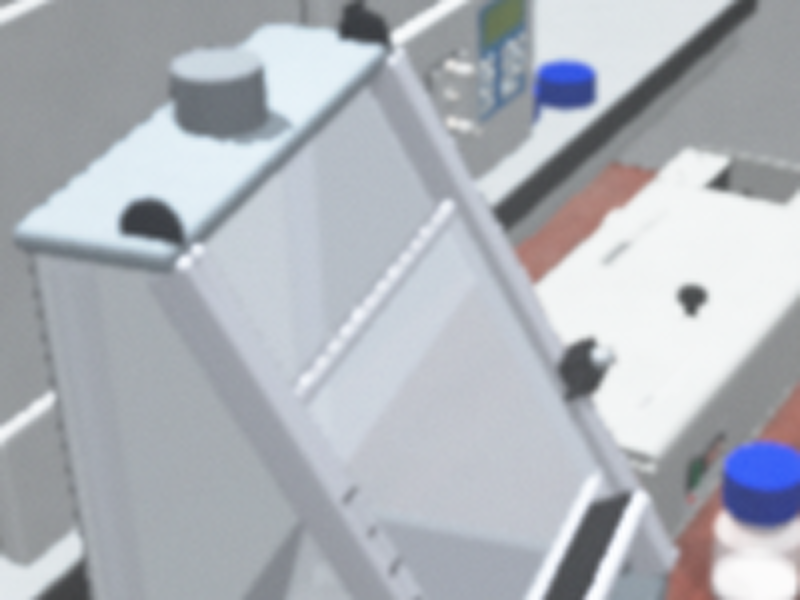

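View pics/d2.png

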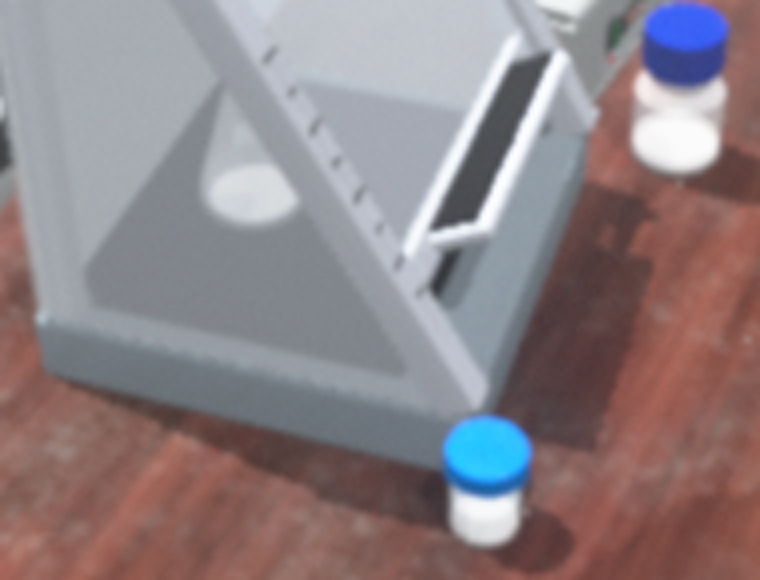

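```bash
cat > h.py <<'E'
import numpy as np
from rig import *
from scipy.optimize import least_squares
C={n:camera_info(n) for n in('scene','side')}
def proj(n,X):
    c=C[n];p=c['R']@np.asarray(X)+c['t'];q=c['mtx']@p;return q[:2]/q[2]
def tri(a,b):
    f=lambda X:np.r_[proj('scene',X)-a,proj('side',X)-b]
    r=least_squares(f,[.5,.4,.15]);return r.x,np.round(r.fun,1)
def onplane(n,uv,z):
    c=C[n];d=c['R'].T@np.linalg.inv(c['mtx'])@np.r_[uv,1];o=-c['R'].T@c['t'];return o+d*(z-o[2])/d[2]
def hood(p,X):
    x,y,a=p[:3];X=np.asarray(X);return np.array([x+np.cos(a)*X[0]-np.sin(a)*X[1],y+np.sin(a)*X[0]+np.cos(a)*X[1],X[2]])
E
python3 - <<'E'
from h import *
for n in C: print(n,'campos',-C[n]['R'].T@C[n]['t'])
pts=[('scene',(197.5,222.5),(-.105,.13,.045)),('scene',(198.7,235),(-.105,.13,0)),('side',(160,229.5),(.135,.13,.045)),('side',(162,242.5),(.135,.13,0)),('side',(297,182.5),(-.105,-.13,.045))]
f=lambda p:np.concatenate([proj(n,hood(p,X))-u for n,u,X in pts])
r=least_squares(f,[.4,.4,.8]);print(r.x,r.fun.round(1))
p=r.x
L,e=tri((212,198.7),(272,207));R,e2=tri((268.7,220.7),(291,165));print('lip',L,e,R,e2,np.linalg.norm(L-R))
for q in(L,R):
    d=q-[p[0],p[1],0];a=p[2];print(np.cos(a)*d[0]+np.sin(a)*d[1],-np.sin(a)*d[0]+np.cos(a)*d[1],d[2])
print('jar',onplane('scene',(186,239),0),onplane('side',(271.5,284),0));print('bottle',onplane('scene',(287,302),0),onplane('side',(319,191),0))
for X in [(-.105,.13,.045),(-.105,-.13,.045),(-.105,-.13,0),(.135,-.13,.045),(-.105+.3*np.tan(.5236),.119,.345),(-.105+.3*np.tan(.5236),-.119,.345)]: print(X,hood(p,X).round(3),proj('scene',hood(p,X)).round(0),proj('side',hood(p,X)).round(0))
E
```

```text
scene campos [ 0.04336709 -0.49621366  0.63170703]
side campos [0.32126825 0.82262071 0.65774979]
[0.67772767 0.17887298 0.14566997] [-1.3 -0.5 -0.9  2.6 -2.1 -1.5 -1.3  0.7  1.7 -2.9]
lip [0.57076679 0.24223679 0.12309014] [ 0.1 -0.1  0.1  0.1] [0.59701137 0.08770405 0.12108073] [-0.6  0.7 -0.6 -0.8] 0.15675835596630758
-0.09663045153374399 0.07821865742795805 0.1230901374382142
-0.09309508348851495 -0.07848694435861714 0.12108073286180426
jar [0.5305679  0.30730548 0.        ] [0.53208266 0.32033542 0.        ]
bottle [ 0.54825953 -0.01661635  0.        ] [ 0.54944978 -0.00125364  0.        ]
(-0.105, 0.13, 0.045) [0.555 0.292 0.045] [196. 222.] [268. 255.]
(-0.105, -0.13, 0.045) [0.593 0.035 0.045] [284. 263.] [299. 180.]
(-0.105, -0.13, 0) [0.593 0.035 0.   ] [284. 280.] [298. 194.]
(0.135, -0.13, 0.045) [0.83  0.07  0.045] [343. 215.] [207. 162.]
(np.float64(0.06820557051791439), 0.119, 0.345) [0.728 0.307 0.345] [243.  81.] [173.  99.]
(np.float64(0.06820557051791439), -0.119, 0.345) [0.762 0.071 0.345] [333.  99.] [226.  50.]
```

Run:
```python
import cv2
a=cv2.imread('pics/scene0.png');b=cv2.imread('pics/side0.png')
m=cv2.resize(a[175:235,250:320],None,fx=10,fy=10,interpolation=cv2.INTER_CUBIC)
cv2.imwrite('pics/m1.png',m)
m=cv2.resize(b[115:175,240:310],None,fx=10,fy=10,interpolation=cv2.INTER_CUBIC);cv2.imwrite('pics/m2.png',m)
```

```text
(no output)
```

View pics/m1.png

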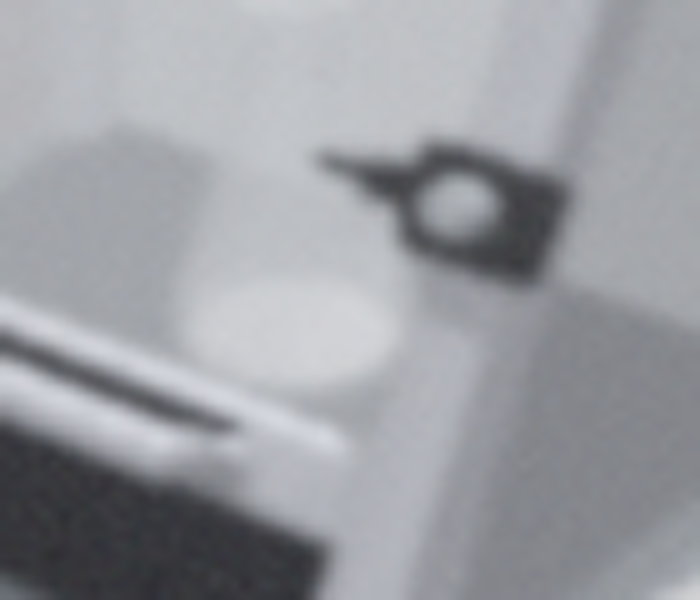

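View pics/m2.png

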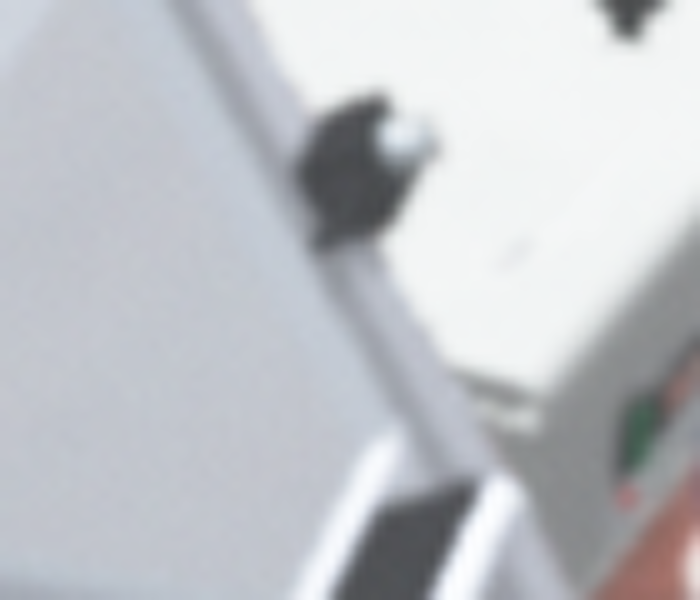

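Run:
```python
from h import *
p=[.6777,.1789,.155]
def inv(q):
    d=q-np.r_[p[0],p[1],0];a=p[2];return np.array([np.cos(a)*d[0]+np.sin(a)*d[1],-np.sin(a)*d[0]+np.cos(a)*d[1],d[2]])
x=np.array([.866,0,-.5]);z=np.array([.5,0,.866])
L,_=tri((212,198.7),(272,207));R,_=tri((268.7,220.7),(291,165))
for n,q in(('L',L),('R',R)): h=inv(q);print(n,h.round(4),'depth',h@x,'slope',h@z)
M,e=tri((282,190.5),(271.8,139.5));h=inv(M);print('M',M,h,e,'depth',h@x,'slope',h@z)
# scene ray at given y_hood
c=C['scene'];d=c['R'].T@np.linalg.inv(c['mtx'])@np.r_[282,190.5,1];o=-c['R'].T@c['t']
o2=inv(o);d2=inv(o+d)-o2
for y in(-.075,-.08,-.085,-.09,-.095,-.1):
    h=o2+d2*(y-o2[1])/d2[1];W=hood(p,h);print(y,'depth',h@x,'slope',h@z,proj('side',W))
```

```text
L [-0.0959  0.0791  0.1231] depth -0.14457135112873853 slope 0.05865940636004347
R [-0.0938 -0.0776  0.1211] depth -0.14177128643349113 slope 0.05795584537276303
M [0.64197779 0.0924168  0.17487586] [-0.04864524 -0.0799316   0.17487586] [ 0.1 -0.1  0.1  0.1] depth -0.12956471420897828 slope 0.1271198762344414
-0.075 depth -0.12143014024508009 slope 0.12639834979925219 [268.21453392 142.0606251 ]
-0.08 depth -0.12980336436352305 slope 0.12695678628090065 [271.98802926 139.59446624]
-0.085 depth -0.13817658848196604 slope 0.12751522276254917 [275.76768402 137.1242819 ]
-0.09 depth -0.14654981260040878 slope 0.12807365924419767 [279.55351332 134.65006221]
-0.095 depth -0.15492303671885177 slope 0.1286320957258462 [283.34553228 132.17179728]
-0.1 depth -0.16329626083729465 slope 0.12919053220749474 [287.14375611 129.68947718]
```

```bash
cat >> h.py <<'E'
from scipy.spatial.transform import Rotation as Ro
p=[.6777,.1789,.155]
def lipR(yaw=.155,tilt=np.pi/6):
    z=np.array([np.cos(tilt)*np.cos(yaw),np.cos(tilt)*np.sin(yaw),-np.sin(tilt)]);x=np.array([-np.sin(yaw),np.cos(yaw),0])
    return np.c_[x,np.cross(z,x),z]
def lp(depth,y,slope):
    return hood(p,np.array([.866*depth+.5*slope,y,-.5*depth+.866*slope]))
def goto(pos,R):
    s=state();R0=Ro.from_quat(s['ee_rot']);t=R0.inv().apply(np.asarray(pos)-s['eef_pos']);r=(R0.inv()*Ro.from_matrix(R)).as_rotvec()
    print('time',s['time'],'pos',s['eef_pos'].round(4),'j',np.round(s['joints'],3),'F',np.round(s['ft_force'],2),'gap',s['finger_gap']);print('t',t.round(4),'r',r.round(4))
E
python3 - <<'E'
from h import *
goto((.40,.12,.25),lipR(.155,np.pi/2))
E
```

```text
time 0.15 pos [0.1786 0.52   0.2308] j [ 1.24   0.087  0.175  1.66  -0.     1.571] F [-0.76 -0.17 -0.38] gap 0.08522357885398897
t [-0.3065  0.3393 -0.0189] r [-2.000e-04  9.000e-04 -4.858e-01]
```

>>> drive_tool([
  {"tx":-0.03,"ty":0.034,"tz":-0.002,"rz":-0.05,"jaw":-1},
  {"tx":-0.06,"ty":0.068,"tz":-0.004,"rz":-0.1,"jaw":-1},
  {"tx":-0.09,"ty":0.102,"tz":-0.006,"rz":-0.15,"jaw":-1},
])

```text
invalid input at $.targets[0]: expected keys rx, ry, rz, tx, ty, tz, jaw
```

Run:
```python
from h import *
goto((.40,.12,.25),lipR(.155,np.pi/2))
```

```text
time 0.15 pos [0.1786 0.52   0.2308] j [ 1.24   0.087  0.175  1.66  -0.     1.571] F [-0.76 -0.17 -0.38] gap 0.08522357885398897
t [-0.3065  0.3393 -0.0189] r [-2.000e-04  9.000e-04 -4.858e-01]
```

>>> drive_tool([
  {"tx":-0.03,"ty":0.034,"tz":-0.002,"rx":0,"ry":0,"rz":-0.05,"jaw":-1},
  {"tx":-0.06,"ty":0.068,"tz":-0.004,"rx":0,"ry":0,"rz":-0.1,"jaw":-1},
  {"tx":-0.09,"ty":0.102,"tz":-0.006,"rx":0,"ry":0,"rz":-0.15,"jaw":-1},
])

```text
time: 0.45
eef_pos: [0.2461, 0.4004, 0.2364]
ee_rot: [0.767, 0.642, -0.001, 0.0]
ft_force: [0.5, 1.0, 0.2]
finger_gap: 0.0442
```

Run:
```python
from h import *
goto((.40,.12,.25),lipR(.155,np.pi/2))
```

```text
time 0.45 pos [0.2461 0.4004 0.2364] j [ 1.02  -0.1    0.     1.673 -0.     1.198] F [0.52 1.02 0.24] gap 0.04423283079081027
t [-0.2488  0.201  -0.0132] r [-0.0007  0.0018 -0.3326]
```

>>> drive_tool([
  {"tx":-0.036,"ty":0.029,"tz":-0.002,"rx":0,"ry":0,"rz":-0.05,"jaw":-1},
  {"tx":-0.071,"ty":0.058,"tz":-0.004,"rx":0,"ry":0,"rz":-0.1,"jaw":-1},
  {"tx":-0.107,"ty":0.086,"tz":-0.006,"rx":0,"ry":0,"rz":-0.15,"jaw":-1},
  {"tx":-0.142,"ty":0.115,"tz":-0.008,"rx":0,"ry":0,"rz":-0.2,"jaw":-1},
  {"tx":-0.178,"ty":0.144,"tz":-0.01,"rx":0,"ry":0,"rz":-0.25,"jaw":-1},
  {"tx":-0.213,"ty":0.172,"tz":-0.012,"rx":0,"ry":0,"rz":-0.3,"jaw":-1},
  {"tx":-0.249,"ty":0.201,"tz":-0.013,"rx":0,"ry":0,"rz":-0.333,"jaw":-1},
  {"tx":-0.249,"ty":0.201,"tz":-0.013,"rx":0,"ry":0,"rz":-0.333,"jaw":-1},
])

```text
time: 1.25
eef_pos: [0.4016, 0.1157, 0.2496]
ee_rot: [0.652, 0.758, -0.001, 0.001]
ft_force: [-0.0, -0.6, 0.6]
finger_gap: -0.0001
```

Run:
```python
from h import *
P=lp(-.119-.10,.005,.020);print(P)
goto((.44,P[1]-.01,.17),lipR())
```

```text
[0.49942788 0.15610506 0.12682   ]
time 1.25 pos [0.4016 0.1157 0.2496] j [ 0.282 -0.216 -0.075  1.713 -0.003  0.132] F [-0.03 -0.62  0.61] gap -6.89999085054813e-05
t [0.0245 0.0426 0.0795] r [-1.0481  0.0048 -0.0028]
```

Run:
```python
from h import *
goto((.485,.152,.145),lipR())
```

```text
time 1.25 pos [0.4016 0.1157 0.2496] j [ 0.282 -0.216 -0.075  1.713 -0.003  0.132] F [-0.03 -0.62  0.61] gap -6.89999085054813e-05
t [0.0237 0.088  0.1044] r [-1.0481  0.0048 -0.0028]
```

>>> drive_tool([
  {"tx":0.003,"ty":0.01,"tz":0.012,"rx":-0.12,"ry":0,"rz":0,"jaw":-1},
  {"tx":0.006,"ty":0.02,"tz":0.024,"rx":-0.24,"ry":0,"rz":0,"jaw":-1},
  {"tx":0.008,"ty":0.03,"tz":0.036,"rx":-0.36,"ry":0,"rz":0,"jaw":-1},
  {"tx":0.011,"ty":0.04,"tz":0.047,"rx":-0.48,"ry":0,"rz":0,"jaw":-1},
  {"tx":0.014,"ty":0.05,"tz":0.059,"rx":-0.6,"ry":0,"rz":0,"jaw":-1},
  {"tx":0.017,"ty":0.06,"tz":0.071,"rx":-0.72,"ry":0,"rz":0,"jaw":-1},
  {"tx":0.02,"ty":0.07,"tz":0.083,"rx":-0.84,"ry":0,"rz":0,"jaw":-1},
  {"tx":0.022,"ty":0.08,"tz":0.095,"rx":-0.96,"ry":0,"rz":0,"jaw":-1},
  {"tx":0.024,"ty":0.088,"tz":0.104,"rx":-1.048,"ry":0.005,"rz":-0.003,"jaw":-1},
  {"tx":0.024,"ty":0.088,"tz":0.104,"rx":-1.048,"ry":0.005,"rz":-0.003,"jaw":-1},
])

```text
time: 2.25
eef_pos: [0.5272, 0.1758, 0.1294]
ee_rot: [0.569, 0.662, 0.366, 0.321]
ft_force: [-0.5, -0.7, -1.3]
finger_gap: 0.0003
```

Run:
```python
from h import *
import cv2
goto(lp(-.119-.1,.005,.020),lipR())
print(camera_info('wrist'))
for n in('scene','side','wrist'): cv2.imwrite(f'pics/{n}1.png',grab_frame(n)[:,:,::-1])
```

```text
time 2.25 pos [0.5272 0.1758 0.1294] j [ 0.459 -0.846 -1.071  0.352 -0.271  0.162] F [-0.47 -0.74 -1.29] gap 0.00026132248469194064
t [-0.0154 -0.0183 -0.0244] r [-0.0299  0.013   0.0028]
{'mtx': array([[297.31863964,   0.        , 255.90815715],
       [  0.        , 297.31863964, 193.70885986],
       [  0.        ,   0.        ,   1.        ]]), 'R': array([[-0.14414321,  0.98951634, -0.00895282],
       [ 0.27742782,  0.04909417,  0.95949131],
       [ 0.94987185,  0.1358204 , -0.28159595]]), 't': array([-0.09608671, -0.25185966, -0.33201546])}
```

View pics/wrist1.png

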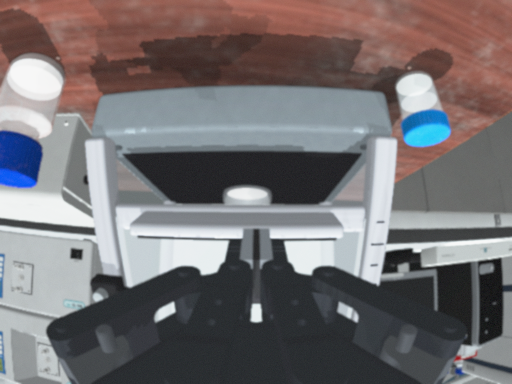

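View pics/side1.png

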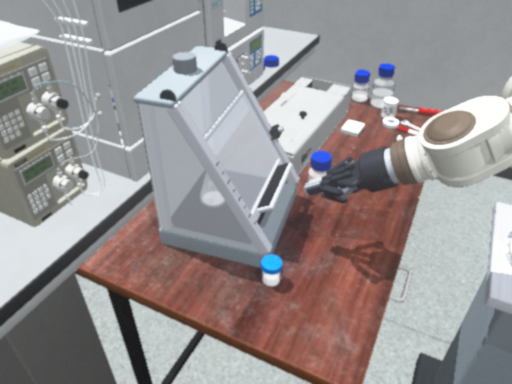

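```bash
cat >> h.py <<'E'
def wproj(c,X):
    q=c['R']@np.asarray(X)+c['t'];r=np.hypot(q[0],q[1]);th=np.arctan2(r,q[2]);f=c['mtx'][0,0];return np.array([c['mtx'][0,2]+f*th*q[0]/r,c['mtx'][1,2]+f*th*q[1]/r])
def tolip(P):
    d=np.asarray(P)-np.r_[p[0],p[1],0];a=p[2];h=np.array([np.cos(a)*d[0]+np.sin(a)*d[1],-np.sin(a)*d[0]+np.cos(a)*d[1],d[2]])
    return np.array([.866*h[0]-.5*h[2],h[1],.5*h[0]+.866*h[2]])
E
python3 - <<'E'
from h import *
import cv2
c=camera_info('wrist')
print('tcp lip coords',tolip(state()['eef_pos']).round(4))
for n,q in {'plinthFLtop':hood(p,(-.105,.13,.045)),'FRtop':hood(p,(-.105,-.13,.045)),'FLbot':hood(p,(-.105,.13,0)),'FRbot':hood(p,(-.105,-.13,0)),
 'lipL under outer':lp(-.143,.08,.0443),'lipR u o':lp(-.143,-.08,.0443),'lipL top outer':lp(-.143,.08,.0583),'lipR t o':lp(-.143,-.08,.0583),'marker':lp(-.13,-.08,.127)}.items(): print(n,wproj(c,q).round(1))
m=cv2.imread('pics/wrist1.png');cv2.imwrite('pics/w1a.png',cv2.resize(m[80:310,80:400],None,fx=2.5,fy=2.5,interpolation=cv2.INTER_CUBIC))
E
```

```text
tcp lip coords [-0.1968  0.0201  0.0476]
plinthFLtop [393.1 129.8]
FRtop [ 84.4 132.8]
FLbot [383.3  85.3]
FRbot [96.  90.1]
lipL under outer [341.5 209.3]
lipR u o [124.8 208. ]
lipL top outer [340.  227.6]
lipR t o [127.  225.5]
marker [145.  292.6]
```

View pics/w1a.png

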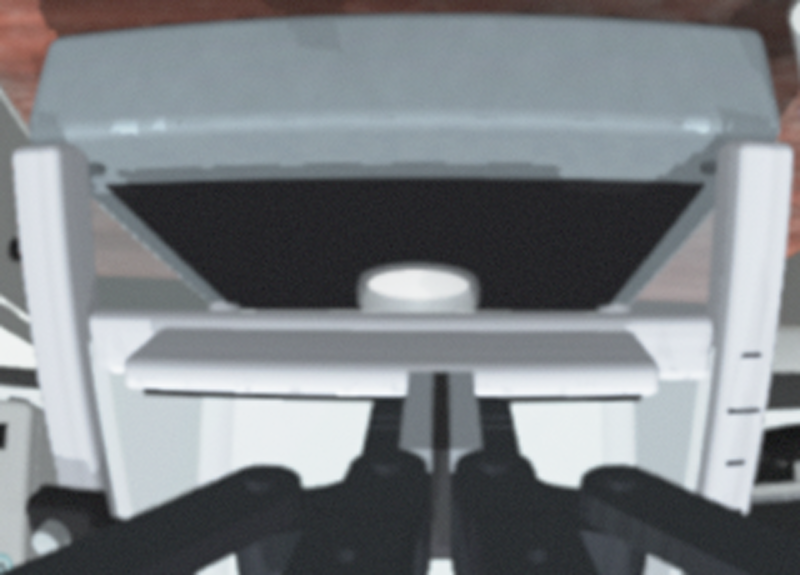

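Run:
```python
from h import *
import cv2
s=state();print(s['time'],s['eef_pos'],s['joint_velocities'].round(3))
c=camera_info('wrist');print(-c['R'].T@c['t'])
m=grab_frame('wrist')[:,:,::-1].copy();
for n,q in {'plinthFLtop':hood(p,(-.105,.13,.045)),'FRtop':hood(p,(-.105,-.13,.045)),'FLbot':hood(p,(-.105,.13,0)),'FRbot':hood(p,(-.105,-.13,0)),
 'lipL under outer':lp(-.143,.08,.0443),'lipR u o':lp(-.143,-.08,.0443),'lipL top outer':lp(-.143,.08,.0583),'lipR t o':lp(-.143,-.08,.0583),'marker':lp(-.13,-.08,.127),'jar':(.5313,.3138,0),'bot':(.549,-.009,0)}.items():
  u=wproj(c,q);print(n,u.round(1));cv2.circle(m,tuple(int(v) for v in u.round()),2,(0,255,0),-1)
cv2.imwrite('pics/w2a.png',cv2.resize(m[60:310,0:512],None,fx=1.56,fy=1.56,interpolation=cv2.INTER_CUBIC))
```

```text
2.4 [0.52973551 0.17610887 0.13966656] [-0.007 -0.004  0.035 -0.013 -0.003 -0.004]
[0.37375475 0.15302422 0.15635264]
plinthFLtop [393.1 129.8]
FRtop [ 84.4 132.8]
FLbot [383.3  85.3]
FRbot [96.  90.1]
lipL under outer [341.5 209.3]
lipR u o [124.8 208. ]
lipL top outer [340.  227.6]
lipR t o [127.  225.5]
marker [145.  292.6]
jar [417.   76.2]
bot [38.3 63.8]
```

View pics/w2a.png

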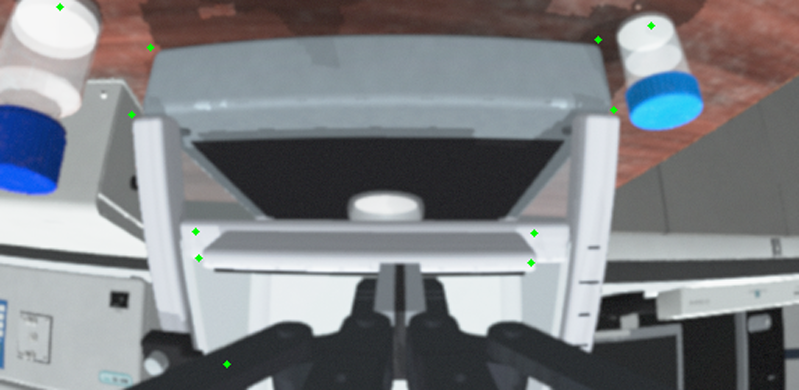

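Run:
```python
from h import *
print(tolip(state()['eef_pos']),lp(-.17,.005,.018))
goto(lp(-.17,.005,.018),lipR())
```

```text
[-0.19701825  0.02003281  0.04894808] [0.54036515 0.16250164 0.100588  ]
time 2.45 pos [0.5302 0.1761 0.1409] j [ 0.457 -0.847 -1.056  0.359 -0.27   0.162] F [0.27 0.47 1.3 ] gap -0.00022077425463805782
t [-0.0147 -0.0304  0.0279] r [-0.0209  0.0129 -0.0009]
```

>>> drive_tool([
  {"tx":-0.004,"ty":-0.007,"tz":0.007,"rx":-0.005,"ry":0.003,"rz":0,"jaw":-1},
  {"tx":-0.008,"ty":-0.015,"tz":0.014,"rx":-0.01,"ry":0.006,"rz":0,"jaw":-1},
  {"tx":-0.011,"ty":-0.022,"tz":0.021,"rx":-0.015,"ry":0.01,"rz":0,"jaw":-1},
  {"tx":-0.0147,"ty":-0.0304,"tz":0.028,"rx":-0.021,"ry":0.013,"rz":-0.001,"jaw":-1},
  {"tx":-0.0147,"ty":-0.0304,"tz":0.028,"rx":-0.021,"ry":0.013,"rz":-0.001,"jaw":-1},
  {"tx":-0.0147,"ty":-0.0304,"tz":0.028,"rx":-0.021,"ry":0.013,"rz":-0.001,"jaw":-1},
])

```text
time: 3.05
eef_pos: [0.5409, 0.1622, 0.1014]
ee_rot: [0.563, 0.658, 0.38, 0.325]
ft_force: [0.0, 0.5, 0.3]
finger_gap: -0.0
```

Run:
```python
from h import *
import cv2
print(tolip(state()['eef_pos']))
goto(lp(-.121,.005,.018),lipR())
for n in('side','wrist'): cv2.imwrite(f'pics/{n}3.png',cv2.resize(grab_frame(n)[:,:,::-1],None,fx=1.5,fy=1.5))
```

```text
[-0.17002461  0.0046319   0.01892273]
time 3.05 pos [0.5409 0.1622 0.1014] j [ 0.396 -0.814 -1.138  0.212 -0.209  0.123] F [0.02 0.53 0.33] gap -3.507053201053862e-06
t [ 0.0004 -0.0009  0.049 ] r [ 0.0005  0.0005 -0.0006]
```

View pics/side3.png

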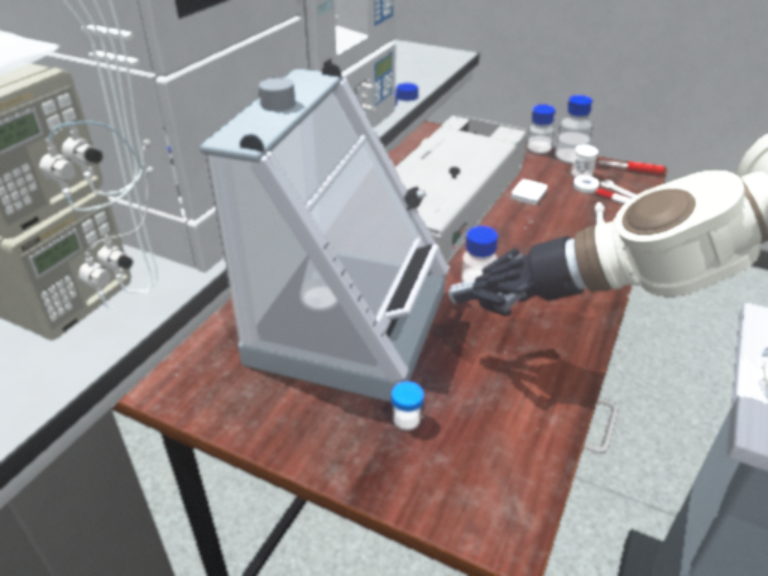

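View pics/wrist3.png

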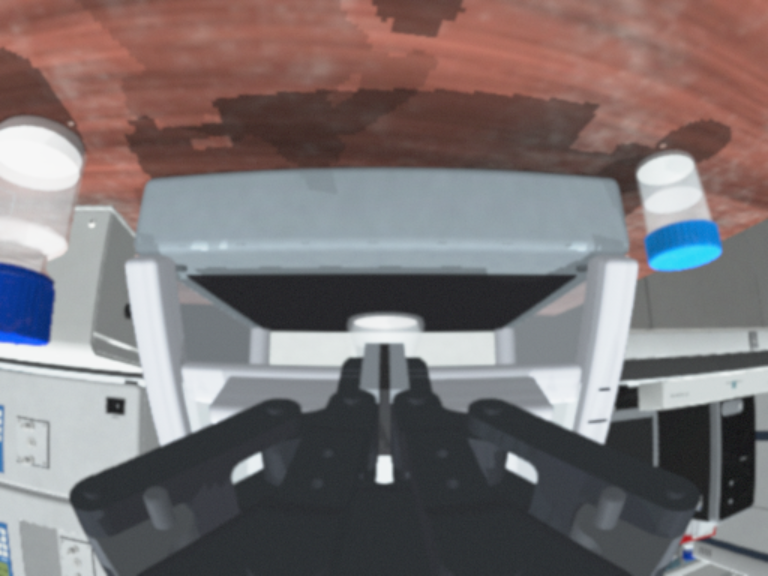

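>>> drive_tool([
  {"tx":0,"ty":0,"tz":0.012,"rx":0,"ry":0,"rz":0,"jaw":-1},
  {"tx":0,"ty":0,"tz":0.024,"rx":0,"ry":0,"rz":0,"jaw":-1},
  {"tx":0,"ty":0,"tz":0.034,"rx":0,"ry":0,"rz":0,"jaw":-1},
  {"tx":0,"ty":-0.001,"tz":0.042,"rx":0,"ry":0,"rz":0,"jaw":-1},
  {"tx":0,"ty":-0.001,"tz":0.048,"rx":0,"ry":0,"rz":0,"jaw":-1},
  {"tx":0,"ty":-0.001,"tz":0.048,"rx":0,"ry":0,"rz":0,"jaw":-1},
])

```text
time: 3.75
eef_pos: [0.5819, 0.1692, 0.0773]
ee_rot: [0.563, 0.658, 0.38, 0.325]
ft_force: [-0.4, -0.1, -1.2]
finger_gap: 0.0002
```

Run:
```python
from h import *
import cv2
print(tolip(state()['eef_pos']))
goto(lp(-.121,.005,.033),lipR())
print(np.round(Ro.from_quat(state()['ee_rot']).as_matrix(),2))
for n in('scene','side','wrist'): 
    m=grab_frame(n)[:,:,::-1]
    m= m[150:250,180:380] if n=='side' else m[150:300,170:370] if n=='scene' else m[60:310,80:420]
    cv2.imwrite(f'pics/{n}4.png',cv2.resize(m,None,fx=3.5 if n!='wrist' else 2,fy=3.5 if n!='wrist' else 2,interpolation=2))
```

```text
[-0.12192386  0.00522596  0.01889088]
time 3.75 pos [0.5819 0.1692 0.0773] j [ 0.37  -0.595 -1.091  0.036 -0.186  0.109] F [-0.39 -0.08 -1.16] gap 0.00019031143443628935
t [-0.0002  0.0141  0.0009] r [ 0.0012 -0.0002 -0.0003]
[[-0.15  0.49  0.86]
 [ 0.99  0.08  0.13]
 [ 0.    0.87 -0.5 ]]
```

View pics/side4.png

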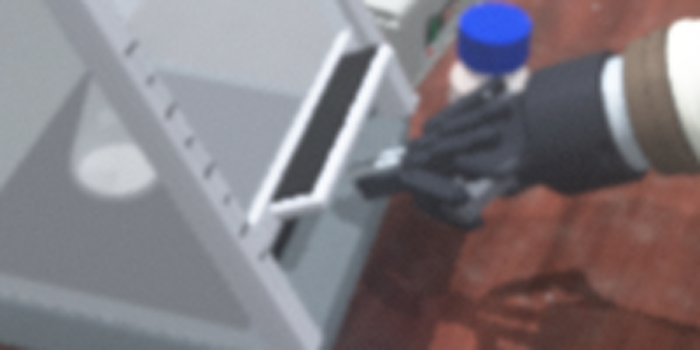

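View pics/wrist4.png

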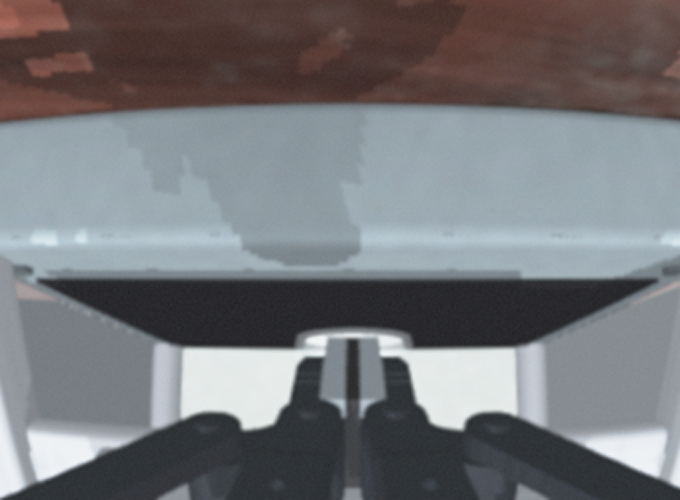

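View pics/scene4.png

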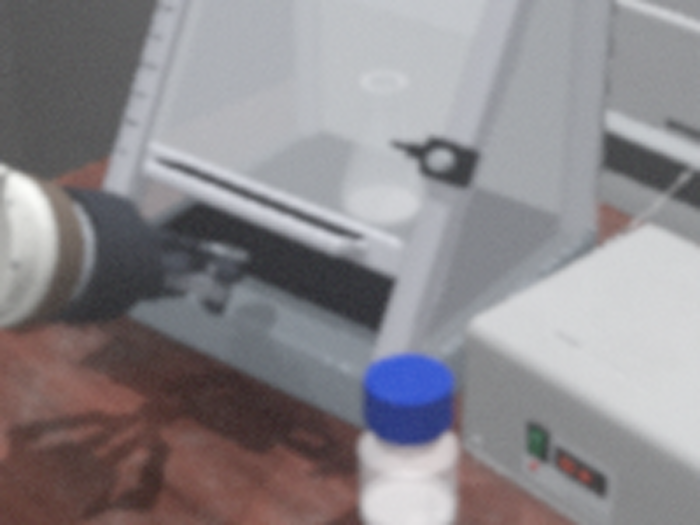

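>>> drive_tool([
  {"tx":0,"ty":0.004,"tz":0.001,"rx":0,"ry":0,"rz":0,"jaw":-1},
  {"tx":0,"ty":0.008,"tz":0.001,"rx":0,"ry":0,"rz":0,"jaw":-1},
  {"tx":0,"ty":0.012,"tz":0.001,"rx":0,"ry":0,"rz":0,"jaw":-1},
  {"tx":0,"ty":0.016,"tz":0.001,"rx":0,"ry":0,"rz":0,"jaw":-1},
  {"tx":0,"ty":0.02,"tz":0.001,"rx":0,"ry":0,"rz":0,"jaw":-1},
  {"tx":0,"ty":0.024,"tz":0.001,"rx":0,"ry":0,"rz":0,"jaw":-1},
])

```text
time: 4.5
eef_pos: [0.5942, 0.171, 0.098]
ee_rot: [0.563, 0.658, 0.38, 0.325]
ft_force: [-3.5, -0.3, -0.3]
finger_gap: -0.0
```

Run:
```python
from h import *
print(tolip(state()['eef_pos']))
goto(lp(-.121,.005,.095),lipR())
```

```text
[-0.12148261  0.00513089  0.04302389]
time 4.5 pos [0.5942 0.171  0.098 ] j [ 0.363 -0.582 -1.041  0.073 -0.179  0.105] F [-3.48 -0.28 -0.33] gap -2.4497627989565476e-05
t [-0.0001  0.052   0.0006] r [ 0.0013 -0.0003 -0.0004]
```

Run:
```python
from h import *
import cv2
F=[]
for n in('scene','side','wrist'): 
    m=grab_frame(n)[:,:,::-1];F.append(state()['ft_force'])
    cv2.imwrite(f'pics/{n}5f.png',m)
    m= m[150:250,180:380] if n=='side' else m[150:300,170:370] if n=='scene' else m[60:310,80:420]
    cv2.imwrite(f'pics/{n}5.png',cv2.resize(m,None,fx=3.5 if n!='wrist' else 2,fy=3.5 if n!='wrist' else 2,interpolation=2))
print(np.round(F,2))
```

```text
[[ 0.52 -0.46 -0.34]
 [-0.48  0.24  1.3 ]
 [-0.13  0.11 -0.67]]
```

View pics/scene5.png

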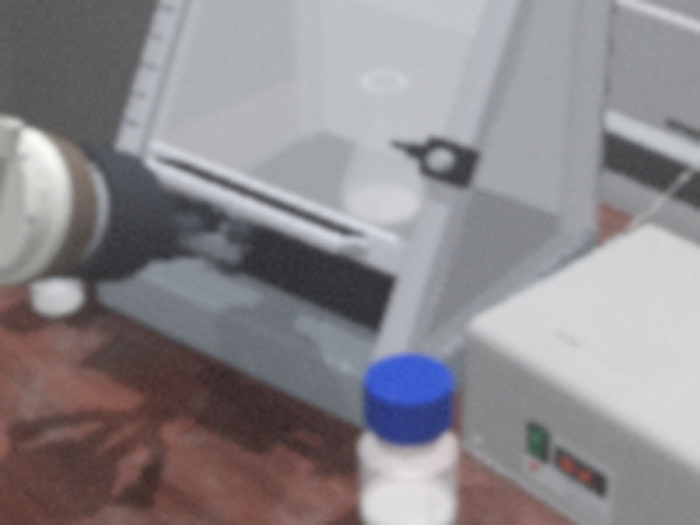

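View pics/side5.png

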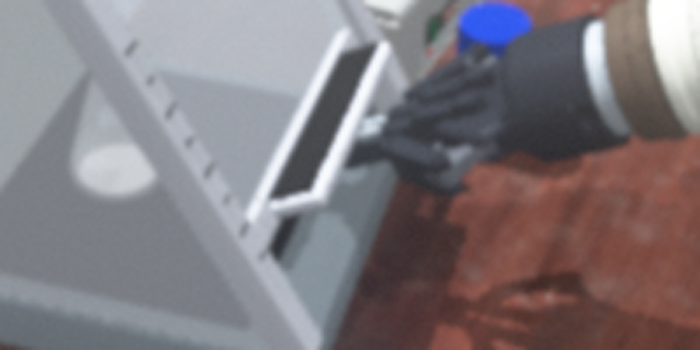

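>>> drive_tool([
  {"tx":0,"ty":0.003,"tz":0,"rx":0,"ry":0,"rz":0,"jaw":-1},
  {"tx":0,"ty":0.006,"tz":0,"rx":0,"ry":0,"rz":0,"jaw":-1},
  {"tx":0,"ty":0.009,"tz":0,"rx":0,"ry":0,"rz":0,"jaw":-1},
  {"tx":0,"ty":0.012,"tz":0,"rx":0,"ry":0,"rz":0,"jaw":-1},
  {"tx":0,"ty":0.015,"tz":0,"rx":0,"ry":0,"rz":0,"jaw":-1},
])

```text
time: 5.15
eef_pos: [0.6018, 0.1722, 0.1111]
ee_rot: [0.563, 0.658, 0.38, 0.325]
ft_force: [1.1, -1.2, -3.6]
finger_gap: -0.0001
```

```bash
cat > look.py <<'E'
import sys
from h import *
import cv2
k=sys.argv[1]
print('lipcoords',tolip(state()['eef_pos']).round(4),state()['time'],np.round(state()['ft_force'],2))
F=[]
for n in('scene','side'): 
    m=grab_frame(n)[:,:,::-1];F.append(state()['ft_force'])
    cv2.imwrite(f'pics/{n}{k}f.png',m)
    m= m[100:240,180:380] if n=='side' else m[150:250,190:330]
    cv2.imwrite(f'pics/{n}{k}.png',cv2.resize(m,None,fx=4 if n=='side' else 5.5,fy=4 if n=='side' else 5.5,interpolation=2))
print(np.round(F,2))
E
python3 look.py 6
```

```text
lipcoords [-0.1214  0.0051  0.0581] 5.15 [ 1.15 -1.21 -3.62]
[[ 0.69 -0.1  -2.87]
 [ 1.08  0.03 -1.17]]
```

View pics/scene6.png

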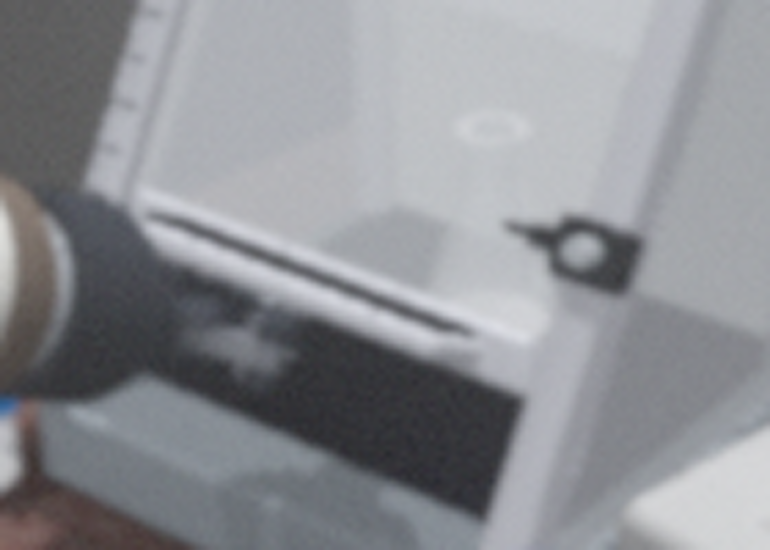

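View pics/side6.png

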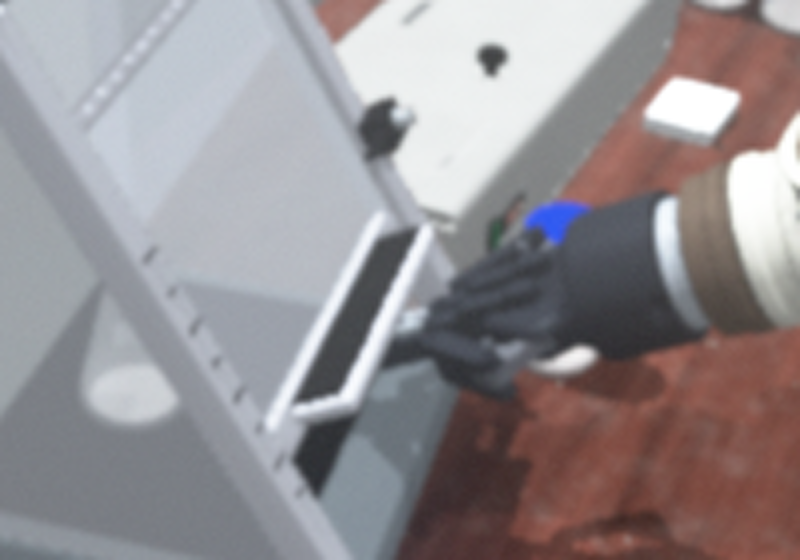

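Run:
```python
import cv2
a=cv2.imread('pics/scene6f.png');b=cv2.imread('pics/side6f.png')
cv2.imwrite('pics/z1.png',cv2.resize(a[180:225,255:315],None,fx=13,fy=13,interpolation=cv2.INTER_CUBIC))
cv2.imwrite('pics/z2.png',cv2.resize(b[145:215,240:300],None,fx=8.5,fy=8.5,interpolation=cv2.INTER_CUBIC))
```

```text
(no output)
```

View pics/z1.png

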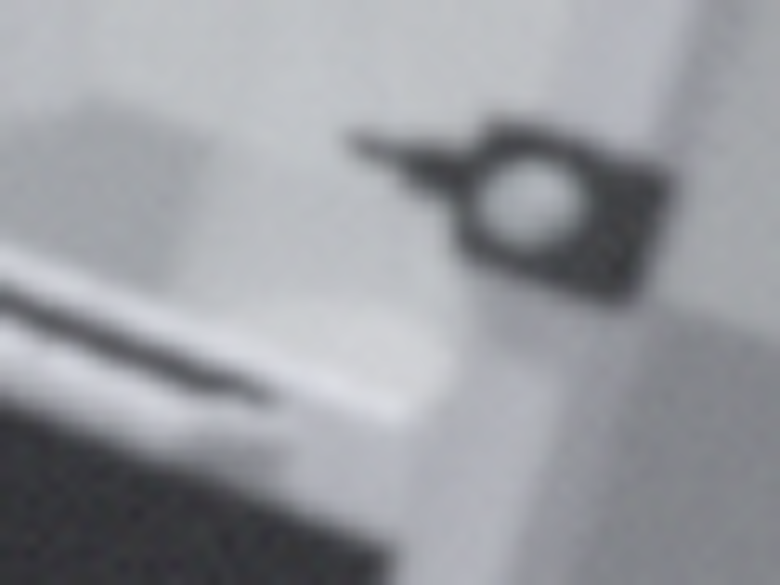

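View pics/z2.png

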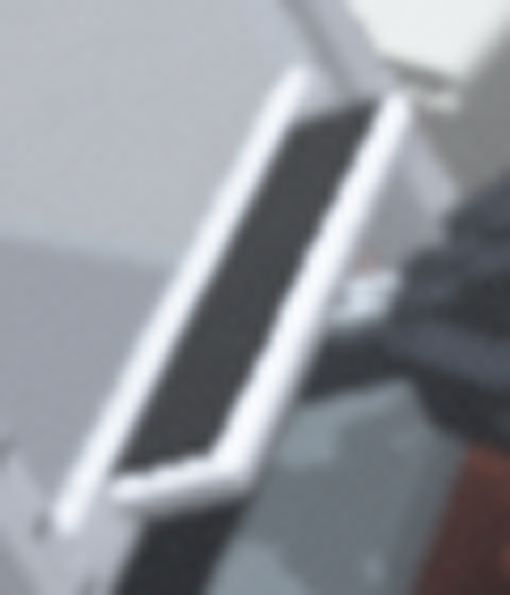

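Run:
```python
from h import *
for n,a,b in(('coverL',(217.3,189.1),(264.7,198.2)),('coverR',(275.8,210.9),(284.5,156.5))):
    X,e=tri(a,b);print(n,X.round(4),tolip(X).round(4),e)
def f(v):  # mid slope, depth of outer edge, y offset
    m,d,y0=v;r=[]
    for n,u,D,Y,Z in(('scene',(217.3,189.1),.0015,.076,.007),('side',(264.7,198.2),.0015,.076,.007),('scene',(275.8,210.9),.0015,-.076,.007),('side',(284.5,156.5),.0015,-.076,.007),('side',(268.8,202.6),0,.08,-.007)):
        r+=list(proj(n,lp(d+D,y0+Y,m+Z))-u)
    return r
r=least_squares(f,[.06,-.143,0],x_scale=[.01,.01,.01]);print(r.x,np.round(r.fun,1))
# slopes per pixel of marker
for dep in(-.121,-.127,-.133,-.139): print(dep,proj('scene',lp(dep,-.083,.127)),proj('side',lp(dep,-.083,.127)))
```

```text
coverL [0.587  0.2429 0.1404] [-0.1392  0.0773  0.0817] [-0.2  0.2 -0.1 -0.2]
coverR [0.6149 0.0855 0.1376] [-0.135  -0.0826  0.081 ] [-0.8  0.9 -0.7 -1. ]
[ 0.07434094 -0.13934591 -0.00359951] [ 1.8  1.   0.1 -1.4 -2.6  0.2 -0.1 -0.8 -0.6  0.8]
-0.121 [285.31074378 191.34541272] [268.94322231 140.06619102]
-0.127 [283.86573263 191.04060563] [271.2640012  139.27151559]
-0.133 [282.40559541 190.73260788] [273.60020602 138.47155806]
-0.139 [280.93009335 190.42136911] [275.95199108 137.66626558]
```

>>> drive_tool([
  {"tx":0,"ty":0.004,"tz":0,"rx":0,"ry":0,"rz":0,"jaw":-1},
  {"tx":0,"ty":0.008,"tz":0,"rx":0,"ry":0,"rz":0,"jaw":-1},
  {"tx":0,"ty":0.012,"tz":0,"rx":0,"ry":0,"rz":0,"jaw":-1},
  {"tx":0,"ty":0.016,"tz":0,"rx":0,"ry":0,"rz":0,"jaw":-1},
  {"tx":0,"ty":0.02,"tz":0,"rx":0,"ry":0,"rz":0,"jaw":-1},
  {"tx":0,"ty":0.024,"tz":0,"rx":0,"ry":0,"rz":0,"jaw":-1},
  {"tx":0,"ty":0.028,"tz":0,"rx":0,"ry":0,"rz":0,"jaw":-1},
  {"tx":0,"ty":0.031,"tz":0,"rx":0,"ry":0,"rz":0,"jaw":-1},
  {"tx":0,"ty":0.034,"tz":0,"rx":0,"ry":0,"rz":0,"jaw":-1},
  {"tx":0,"ty":0.036,"tz":0,"rx":0,"ry":0,"rz":0,"jaw":-1},
  {"tx":0,"ty":0.038,"tz":0,"rx":0,"ry":0,"rz":0,"jaw":-1},
  {"tx":0,"ty":0.04,"tz":0,"rx":0,"ry":0,"rz":0,"jaw":-1},
  {"tx":0,"ty":0.04,"tz":0,"rx":0,"ry":0,"rz":0,"jaw":-1},
])

```text
time: 6.55
eef_pos: [0.6221, 0.1754, 0.1473]
ee_rot: [0.563, 0.657, 0.381, 0.326]
ft_force: [-0.6, 0.8, -2.0]
finger_gap: -0.0003
```

```bash
python3 look.py 7
python3 - <<'E'
import cv2
a=cv2.imread('pics/scene7f.png');b=cv2.imread('pics/side7f.png')
cv2.imwrite('pics/z1_7.png',cv2.resize(a[165:225,255:325],None,fx=11,fy=10,interpolation=cv2.INTER_CUBIC))
cv2.imwrite('pics/z2_7.png',cv2.resize(b[120:195,220:300],None,fx=8,fy=8,interpolation=cv2.INTER_CUBIC))
E
```

```text
lipcoords [-0.1217  0.0052  0.0998] 6.55 [-0.57  0.79 -2.05]
[[-0.22 -0.5  -2.02]
 [-0.28 -0.7  -0.86]]
```

View pics/scene7.png

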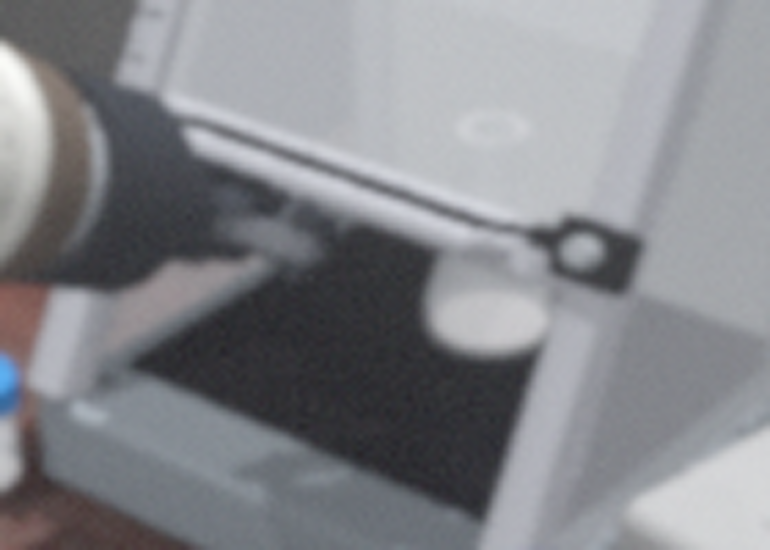

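View pics/z1_7.png

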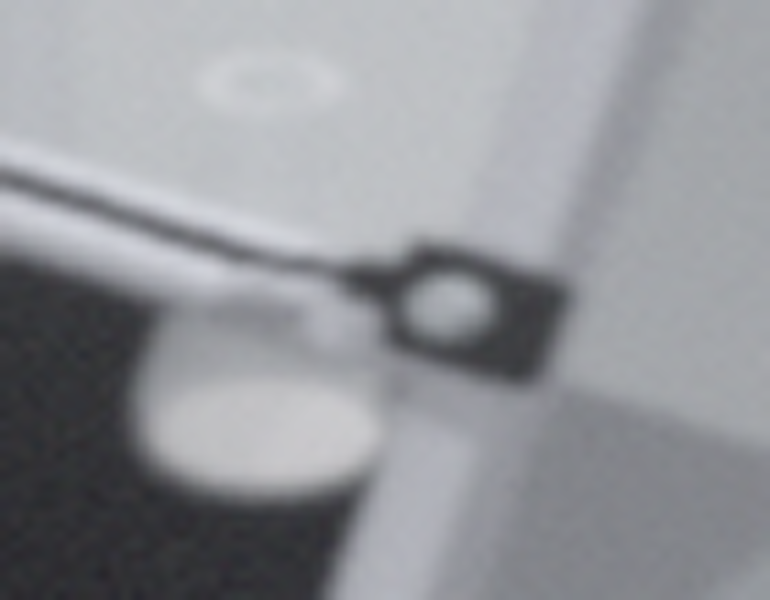

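View pics/z2_7.png

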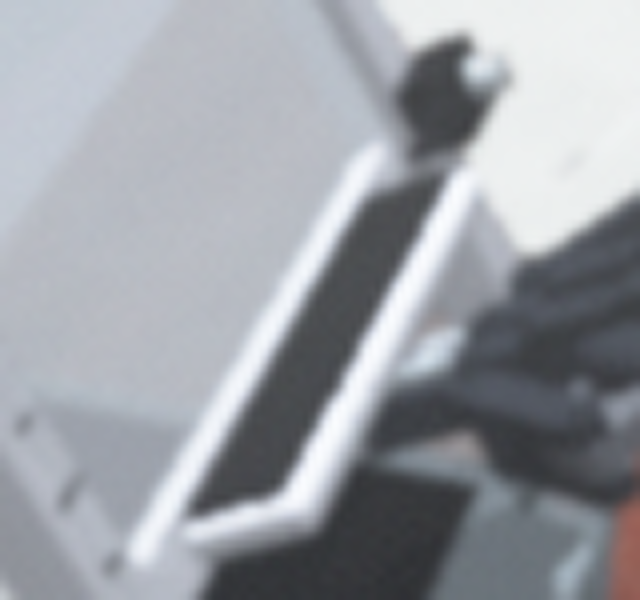

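Run:
```python
from h import *
def f(v):
    m,d,y0=v;r=[]
    for n,u,D,Y,Z in(('scene',(223.6,172.2),.0015,.076,.007),('side',(255.6,181.5),.0015,.076,.007),('side',(275.4,141),.0015,-.076,.007),('side',(259.8,186.9),0,.08,-.007)):
        r+=list(proj(n,lp(d+D,y0+Y,m+Z))-u)
    return r
r=least_squares(f,[.11,-.143,0],x_scale=[.01,.01,.01]);print(r.x,np.round(r.fun,1))
m,d,y0=r.x
# cover line in scene at the column of marker tip
for Y in(-.076,-.07,-.06): print(proj('scene',lp(d+.0015,y0+Y,m+.007)),proj('scene',lp(d+.03,y0+Y,m+.011)))
print('tip if level w/ mid',[proj('scene',lp(d+.016,y,m)).round(1) for y in(-.08,-.085)],'observed 282,190.5')
a=proj('scene',lp(d+.016,-.083,m));b=proj('scene',lp(d+.016,-.083,m+.01));print('px per 10mm',b-a)
```

```text
[ 0.11472299 -0.1407891  -0.00203452] [-0.3  0.5 -0.3 -0.8  1.2 -0.2 -1.   0.6]
[278.12896628 192.16454703] [285.62283553 191.75852202]
[275.7822685  191.32933067] [283.30654076 190.94455974]
[271.90716829 189.95013854] [279.4808027  189.60016848]
tip if level w/ mid [array([281.4, 196.4]), array([283.4, 197.1])] observed 282,190.5
px per 10mm [ 1.45290006 -4.58622332]
```

>>> drive_tool([
  {"tx":0,"ty":0.002,"tz":0,"rx":0,"ry":0,"rz":0,"jaw":-1},
  {"tx":0,"ty":0.004,"tz":0,"rx":0,"ry":0,"rz":0,"jaw":-1},
  {"tx":0,"ty":0.006,"tz":0,"rx":0,"ry":0,"rz":0,"jaw":-1},
  {"tx":0,"ty":0.008,"tz":0,"rx":0,"ry":0,"rz":0,"jaw":-1},
  {"tx":0,"ty":0.009,"tz":0,"rx":0,"ry":0,"rz":0,"jaw":-1},
  {"tx":0,"ty":0.01,"tz":0,"rx":0,"ry":0,"rz":0,"jaw":-1},
  {"tx":0,"ty":0.01,"tz":0,"rx":0,"ry":0,"rz":0,"jaw":-1},
])

```text
time: 7.35
eef_pos: [0.6271, 0.1762, 0.1563]
ee_rot: [0.563, 0.657, 0.381, 0.326]
ft_force: [0.7, -0.2, -2.6]
finger_gap: -0.0
```

```bash
python3 look.py 8
python3 - <<'E'
import cv2
a=cv2.imread('pics/scene8f.png');b=cv2.imread('pics/side8f.png')
cv2.imwrite('pics/z1_8.png',cv2.resize(a[165:225,255:325],None,fx=10,fy=10,interpolation=cv2.INTER_CUBIC))
cv2.imwrite('pics/z2_8.png',cv2.resize(b[120:195,220:300],None,fx=8,fy=8,interpolation=cv2.INTER_CUBIC))
E
```

```text
lipcoords [-0.1218  0.0051  0.1101] 7.35 [ 0.73 -0.21 -2.57]
[[ 1.22  0.67 -3.37]
 [ 0.02 -0.05 -2.24]]
```

View pics/z1_8.png

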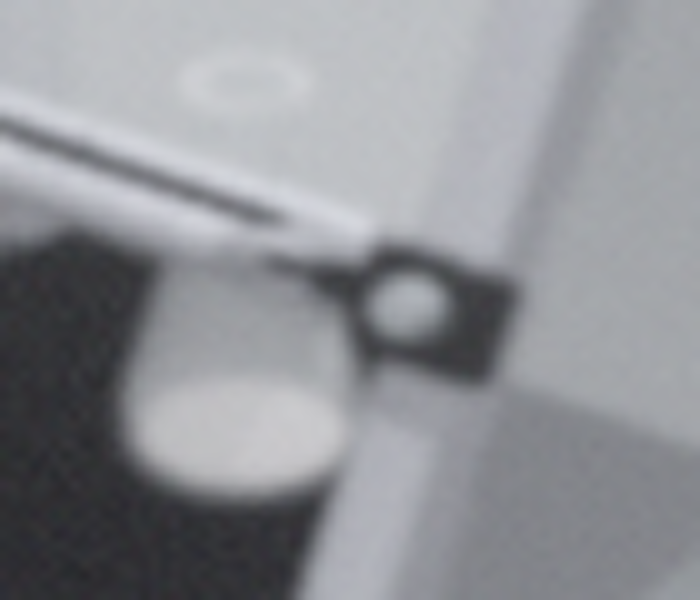

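View pics/z2_8.png

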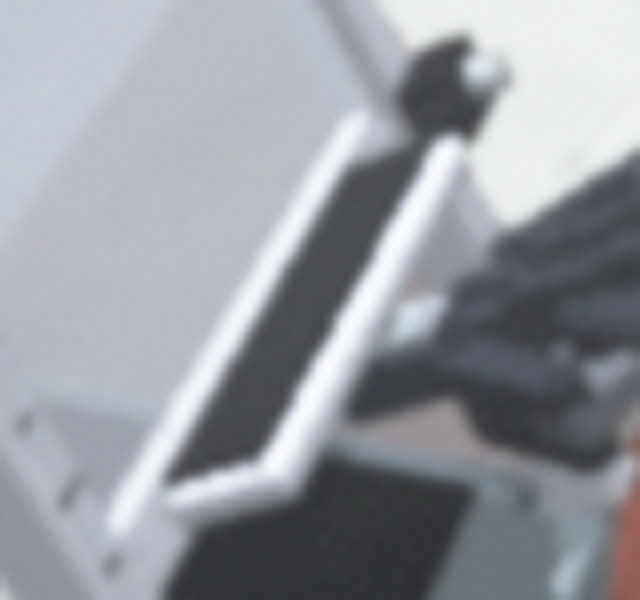

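Run:
```python
from h import *
obs=[('scene',(283.5,187.4),.0015,-.076,.007),('side',(252.75,177.5),.0015,.076,.007),('side',(272.5,138.1),.0015,-.076,.007),('side',(257.2,182.1),0,.08,-.007)]
def f(v,sel=None):
    m,d,y0=v;r=[]
    for n,u,D,Y,Z in obs: r+=list(proj(n,lp(d+D,y0+Y,m+Z))-u)
    return r
r=least_squares(f,[.11,-.143,0],x_scale=[.01,.01,.01]);print(r.x,np.round(r.fun,1))
m,d,y0=r.x
for d in(r.x[1],-.1393,-.143):
  a=proj('scene',lp(d+.016,-.083,.127));b=proj('scene',lp(d+.016,-.083,.137));l=proj('scene',lp(d+.016,-.073,.127))
  # slope coordinate giving line through observed pixels
  t=(l-a)/np.linalg.norm(l-a);nrm=np.array([-t[1],t[0]])
  k=(b-a)@nrm
  print('tip slope',[.127+.01*((np.array(u)-a)@nrm)/k for u in((282,190.5),(282.2,191))])
  a=proj('scene',lp(d+.0015,-.076,.127));b=proj('scene',lp(d+.0015,-.076,.137));k=(b-a)@nrm
  print('mid from cover edge',[.127-.007+.01*((np.array(u)-a)@nrm)/k for u in((283.5,187.4),(265,181.8))], 'from face bottom', end=' ')
  a=proj('scene',lp(d,-.05,.127));b=proj('scene',lp(d,-.05,.137));k=(b-a)@nrm
  print([.127+.007+.01*((np.array(u)-a)@nrm)/k for u in((270,190),)])
```

```text
[ 0.12340152 -0.13672029 -0.00696298] [-1.2  1.6 -0.6 -1.3  1.3 -1.2 -1.5  0.9]
tip slope [np.float64(0.12636006918260037), np.float64(0.12551601909834761)]
mid from cover edge [np.float64(0.12738192291012784), np.float64(0.12564388780172778)] from face bottom [np.float64(0.12708362179788293)]
tip slope [np.float64(0.12653067099277368), np.float64(0.12568856674919748)]
mid from cover edge [np.float64(0.12753845949087733), np.float64(0.12579978815853549)] from face bottom [np.float64(0.12727176929501818)]
tip slope [np.float64(0.12677588819105318), np.float64(0.12593657500595057)]
mid from cover edge [np.float64(0.12776352142152186), np.float64(0.1260239236738591)] from face bottom [np.float64(0.12754218860944608)]
```

>>> drive_tool([
  {"tx":0,"ty":-0.004,"tz":0,"rx":0,"ry":0,"rz":0,"jaw":-1},
  {"tx":0,"ty":-0.01,"tz":0,"rx":0,"ry":0,"rz":0,"jaw":-1},
  {"tx":0,"ty":-0.018,"tz":0,"rx":0,"ry":0,"rz":0,"jaw":-1},
  {"tx":0,"ty":-0.026,"tz":0,"rx":0,"ry":0,"rz":0,"jaw":-1},
  {"tx":0,"ty":-0.028,"tz":-0.01,"rx":0,"ry":0,"rz":0,"jaw":-1},
  {"tx":0,"ty":-0.03,"tz":-0.025,"rx":0,"ry":0,"rz":0,"jaw":-1},
  {"tx":0,"ty":-0.032,"tz":-0.04,"rx":0,"ry":0,"rz":0,"jaw":-1},
  {"tx":0,"ty":-0.034,"tz":-0.055,"rx":0,"ry":0,"rz":0,"jaw":-1},
  {"tx":0,"ty":-0.036,"tz":-0.065,"rx":0,"ry":0,"rz":0,"jaw":-1},
  {"tx":0,"ty":-0.036,"tz":-0.065,"rx":0,"ry":0,"rz":0,"jaw":-1},
  {"tx":0,"ty":-0.036,"tz":-0.065,"rx":0,"ry":0,"rz":0,"jaw":-1},
])

```text
time: 8.55
eef_pos: [0.5537, 0.1648, 0.1573]
ee_rot: [0.563, 0.657, 0.382, 0.326]
ft_force: [0.2, -0.4, -0.6]
finger_gap: -0.0003
```

```bash
python3 look.py 9
python3 - <<'E'
import cv2
from h import *
print(state()['joints'].round(3),state()['joint_velocities'].round(3))
a=cv2.imread('pics/scene9f.png');b=cv2.imread('pics/side9f.png')
cv2.imwrite('pics/z1_9.png',cv2.resize(a[165:225,255:325],None,fx=10,fy=10,interpolation=cv2.INTER_CUBIC))
E
```

```text
lipcoords [-0.1866  0.0052  0.0739] 8.55 [ 0.21 -0.44 -0.59]
[[ 0.43 -0.44  0.39]
 [ 0.63 -0.25 -0.06]]
[ 0.388 -0.81  -1.031  0.311 -0.202  0.118] [-0.002  0.008  0.005  0.002 -0.002  0.001]
```

View pics/z1_9.png

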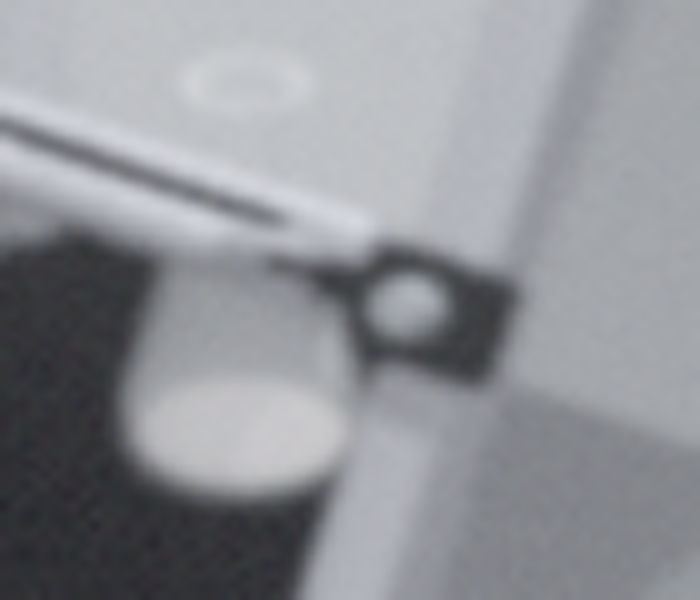

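View pics/scene9f.png

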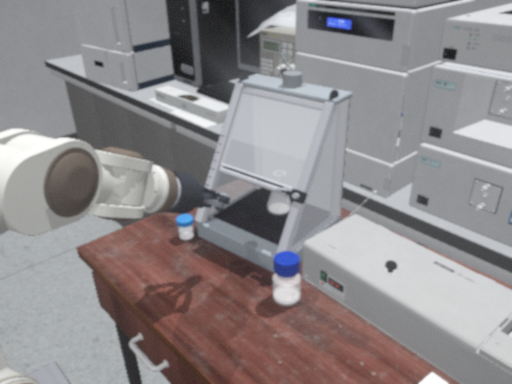

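View pics/side9f.png

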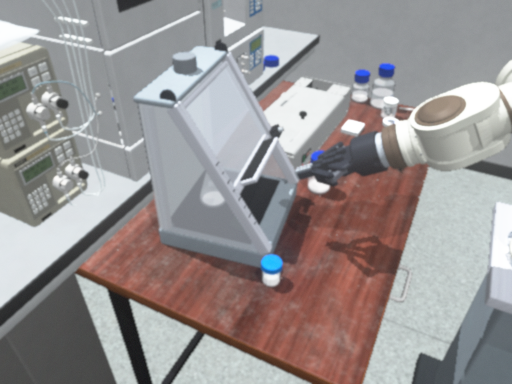

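Run:
```python
import cv2
from h import *
im=cv2.resize(cv2.imread('pics/scene9f.png')[165:225,255:325],None,fx=10,fy=10,interpolation=cv2.INTER_CUBIC)
d=-.140;m=.126;y0=-.002
def P(D,Y,Z): u=proj('scene',lp(d+D,y0+Y,m+Z));return ((u-[255,165])*10+5).round().astype(int)
L=lambda pts,c:cv2.polylines(im,[np.array(pts)],True,c,1)
L([P(0,-.08,-.007),P(.033,-.08,-.007),P(.033,-.08,.007),P(0,-.08,.007)],(0,0,255))
L([P(0,-.08,-.007),P(0,.08,-.007),P(0,.08,.007),P(0,-.08,.007)],(0,255,0))
L([P(.0015,-.076,.007),P(.0015,.076,.007),P(.0305,.076,.007),P(.0305,-.076,.007)],(255,0,0))
c=P(.016,-.08,0);cv2.circle(im,tuple(int(v) for v in c),4,(0,255,255),-1);print(c)
cv2.imwrite('pics/ov.png',im)
```

```text
[296 270]
```

View pics/ov.png

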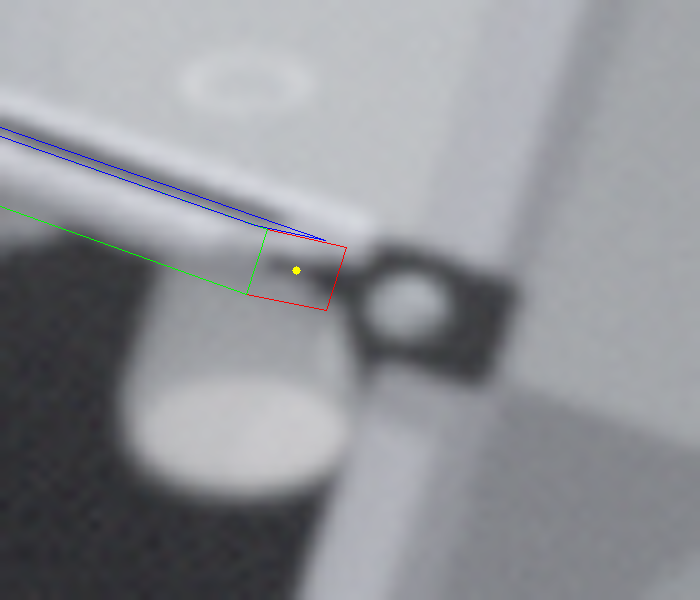

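Run:
```python
from rig import *
print(sign_off(),state()['time'])
```

```text
the job is handed in; nothing more can be done
the job is handed in; nothing more can be done
```

I pushed the sash up from beneath its lip with the closed fingertips until the lip was level with the marker. I then lowered the fingers away, backed out about 65 mm, and handed the job in. The last move ended at 8.55 s of the 42 s allowed.

**Level:** my estimates put the lip between about 3 mm below and 3 mm above the marker tip, against the allowed ±8 mm. They don't fully agree:
- The finger position gave the lip within about 1 mm of level.
- The edge measurements in the scene view put it about level to 2 mm high, and a final overlay on that view put it about 2 mm high.
- A fit to both views gave about 3 mm low, but with pixel errors of up to 1.6.

**My first measurement was wrong:** I had taken the middle of the lip's front face for its top edge, which put the lip about 7 mm too low. The late contact with the lip showed this, and I measured again before the main lift.

**After backing out:** the lip looked unchanged in the scene view. The wrist force was near zero (under 1 N), and the marker, flask, jar and bottle showed no visible shift. I judged those by eye in the pictures and did not measure them again.

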